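# Surface-meter reading on a gilded frame

## Robot

A 7-joint arm with a two-finger parallel gripper is mounted at the origin on the work surface. World frame = base frame: x ahead of the robot, y to its left, z up, the work surface at z = 0. Lengths are in m, angles in rad, forces in N, time in s.
With the tool pointing down it reaches from about 0.425 to 0.875 m from the base axis. Payload 4.7 kg.
Tool frame: the origin (TCP) lies on the centre line of the jaws, within the pads' length; the fingertips stand 19 mm ahead of it and the grasp point (between the pads) is the TCP (ctrl.nose_length is the distance from the TCP to the fingertips, in m); z points along the fingers, x is the direction in which the jaws open and shut, and the axes are right-handed (so a half turn about z gives the same grasp; the last joint's range is limited). The gripper opens to 87 mm and grips with 3 to 60 N. Pads are 19 mm wide; open, the fingers measure 117 mm over their backs; the gripper's body (75 mm by 190 mm) begins 51 mm behind the grasp point.
Start: joints at [-1.303, 0.321, -0.07, 1.45, 0.023, 1.371, -0.057], TCP at [0.163, 0.629, 0.242] pointing down, gripper open.
Joint ranges: [-2.86, 2.86], [-0.3, 2.09], [-1.38, 1.24], [0.06, 2.45], [-1.56, 4.7], [0.09, 2.05], [-2.69, 2.69]. Speed limits (rad/s): [2.57, 2.57, 3.14, 3.14, 3.14, 3.14, 3.14].

## Interface

Orientations are given as a rotation vector (axis times angle).
In Python, from bench import ctrl gives the robot as it stands. The module is installed in compiled form; this text tells all that it offers.
- The arm moves only by the shell command python3 -m crank 'ROWS' [OPENING] [FORCE]. ROWS is a JSON object of lists of equal length, an entry for each row: "dp": the shift along the tool's x, y, z in cm, a list of three; "delta_rot": the turn, a rotation vector about the tool's x, y, z in rad, a list of three. In form: {"dp": [[x, y, z], ...], "delta_rot": [[rx, ry, rz], ...]}. A call has exactly 8 rows; each row shifts and turns the commanded pose from where the row before left it, along the tool's axes as they then stand; what a row does not reach is not made up. A row lasts 1/10 s, in which the tool goes at most 50 mm and 8.59 degrees, less where a joint would pass 70% of its speed; a pose out of reach is approached as far as the arm can. A call with a gripper value outside its range is refused whole. OPENING is the finger opening in cm, from 0 to 8.7, set as the call begins (- or left out, the last holds). The fingers move at their own pace and stop on an object; FORCE is the grip in N (left out, the last holds). Time passes only in rows, so rows that do not move let the fingers close, or fill a call up. It gives the time, the measured TCP pose, the force and the opening at its end, in the units of the state.
- ctrl.get_state(): the state, without advancing time (a new reading comes with each control period).
- ctrl.get_image(name): name is "scene" or "side" or "wrist"; returns the picture (384x512x3 uint8, blue, green, red); there is no depth.
- ctrl.camera_info(name): a dict with "camera_matrix" (3x3 intrinsics, pixels), "xyz" and "orientation" of the camera in the world. Camera axes: x right, y down, z forward; pixel columns grow to the right and rows downward; lengths in m; the calibration is good to about 2 mm. A picture is of the moment at which its call begins: read the wrist's pose just before it. camera_info takes no time and is no camera call; for the wrist camera it gives the pose at the moment of the call.
- ctrl.close_job(): hands the job in, once; it reports no verdict.
The state is a dict: "time": time; "joint_positions": joint angles; "qd": joint speeds; "joint_torque": joint torques, N m; "position": TCP position; "tool_rot": TCP orientation; "ft_force": force on the tool from outside, world axes, zero at the start; "torque": the same for the moment, N m; "grip_width": opening from 0.0 (shut) to 1.0 (fully open).
Only numpy, scipy, OpenCV 4.12 (cv2) and the standard library are available. Lean on these libraries where they do the work, as an engineer would, in place of code of your own. Each camera call takes 0.05 s, during which the arm holds its last target.

## Task

Pick the hand-held surface meter up from its dock and take a reading of the red-bordered bright-gold window on the sloping gilded moulding: set its sprung nose square on the surface, wholly inside the red border, press it gently so that the nose is only part-way pushed in, and hold it steady there for two seconds. Then stand the meter upright back in its dock, nose in the well, and let go. Do not press hard on the gilding, keep the gripper itself off the moulding and its easel, and leave the jar, the tin and the brush where they are.

Things in the scene. Friction and masses are not known exactly. Their poses are not given: they have to be found in the camera images.
- meter_mid (a point): Centre of the hand-held meter, where to grip it: a white upright box 56 x 36 mm (its x, y) on a black foot 64 x 44 x 12 mm; 88 mm high without nose, about 0.3 kg. The point is on its axis, 62 mm above the foot's underside, 26 mm below the top. z points up, away from the nose; grip the smooth faces 36 mm apart along y. At the start it stands in the dock, nose down.
- nose_tip (a point): Centre of the flat end of the meter's sprung aluminium nose, a round 22 mm across that sticks out 8 mm below the foot, on the meter's axis, so 70 mm from meter_mid while not pressed. z as the meter's. It slides up to 8 mm into the foot along the axis: it starts to move at about 2 N and is fully in at about 6.5 N (0.6 N per mm).
- meter: The same meter: origin at the centre of its foot's underside, 62 mm below meter_mid, axes the same.
- dock: Fixed grey plate 100 x 120 mm, 16 mm thick, with white strips along two edges and a round through well 34 mm across at its centre. Origin at the centre of its underside on the table, z up. The docked meter stands with its foot on the plate (meter_mid 78 mm above the table) and the nose in the well; the meter's yaw on it does not matter.
- easel: Fixed plywood easel, base 190 x 380 mm, plate sloping 30 degrees, low edge at its -x, which faces away from the robot. Origin: centre of its underside, z up. In a tray on it lies a firmly held gilded moulding, 142 mm up the slope, 246 mm level, with two raised borders: its flat dull band between them is 100 mm wide, the borders rise 20 (upper) and 12 mm (lower) above the band, carving 8 mm more. Highest point about 170 mm.
- window (a point): Centre of the bright-gold 42 x 42 mm window with 6 mm red border, on the moulding's flat band (two dull windows, no red, 82 mm to either side). z: surface normal, 30 degrees from vertical, leaning to the easel's -x; x up the slope, y level. The point is the surface without packing: hidden shims raise the true surface above it along z by 0 to 18 mm, not reported, to be felt. It does not give when pressed.
- jar: Bystander: amber glass jar, black cap, 48 mm across, 75 mm high, standing near the dock. Origin at the centre of its underside.
- tin: Bystander: plain metal tin, 44 mm across, 60 mm high, standing near the dock. Origin at the centre of its underside.
- brush: Bystander: brush 150 mm long lying near the dock, handle to its -x. Origin under its middle.
Things that resemble listed ones, but are neither listed nor needed, are in the scene too. Of the things like the dock, leave any that is pink; of the rest the smaller one is meant.

How it is judged:
By the outcome, as a careful person would: the job done as asked, in the order asked, and still so for the second after the job is handed in, with the robot touching nothing.
It also fails if it takes over 58 s, if anything falls off the work surface, if the arm or the gripper's body presses on something with over 40 N, if the wrist force passes 120 N, or if a joint passes its speed limit or range.

## Working session

There is one attempt and no reset: what is moved stays moved. The work goes in short steps, Python scripts to look and compute and a shell command to move; the robot and the scene stay as the last step left them, time stands still between calls to the robot, and variables do not carry over. Pictures are saved under pics/ and viewed, and the job is handed in when it is done.

```bash
mkdir -p pics; ls
python3 - <<'E'
from bench import ctrl
import cv2
s=ctrl.get_state(); print(s)
for n in ["scene","side","wrist"]:
    print(n,ctrl.camera_info(n))
    cv2.imwrite(f"pics/{n}0.png",ctrl.get_image(n))
E
```

```text
pics
{'time': 0.0, 'joint_positions': array([-1.30289603,  0.32178544, -0.07011859,  1.45170028,  0.0225913 ,
        1.37077721, -0.05688683]), 'qd': array([ 0.00119322,  0.0009735 , -0.0005916 ,  0.00118627, -0.00073925,
       -0.00101977, -0.0011087 ]), 'joint_torque': array([ 1.72590699e-04, -4.91308558e+01, -4.03710930e-01, -3.12516010e+01,
       -6.39278744e-02,  4.38902120e-02,  1.85984309e-04]), 'position': array([0.16309689, 0.62866469, 0.24047343]), 'tool_rot': array([ 2.48369116e+00,  1.92178267e+00, -2.25912759e-03]), 'ft_force': array([1.51469962, 1.20500396, 0.54112192]), 'torque': array([-0.02603787, -0.00165252, -0.00815141]), 'grip_width': 0.9988943060402221}
scene {'camera_matrix': array([[432.36475085,   0.        , 253.36642419],
       [  0.        , 432.36475085, 190.82524605],
       [  0.        ,   0.        ,   1.        ]]), 'xyz': array([0.96014392, 0.44976948, 0.90936973]), 'orientation': array([-0.9115874 , -2.5712041 ,  0.95313464])}
side {'camera_matrix': array([[464.23779071,   0.        , 255.65569328],
       [  0.        , 464.23779071, 194.33732362],
       [  0.        ,   0.        ,   1.        ]]), 'xyz': array([ 0.04532397, -1.16269318,  0.76502132]), 'orientation': array([-2.05429026,  0.37673848, -0.25145088])}
wrist {'camera_matrix': array([[326.34756041,   0.        , 252.70294547],
       [  0.        , 326.34756041, 190.23499695],
       [  0.        ,   0.        ,   1.        ]]), 'xyz': array([0.09334304, 0.64662656, 0.38318501]), 'orientation': array([2.30947283, 1.78683805, 0.23744137])}
```

View pics/scene0.png

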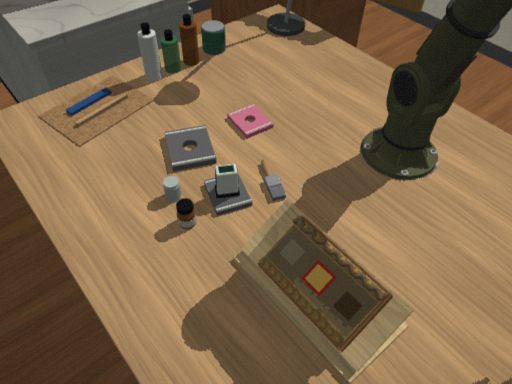

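View pics/side0.png

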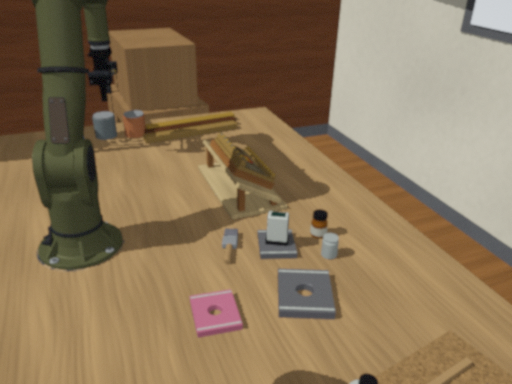

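View pics/wrist0.png

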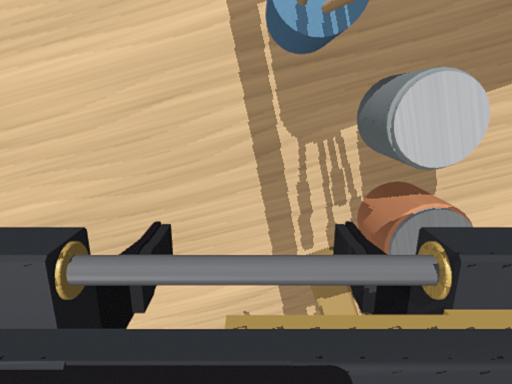

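The scene view shows three dock-like plates: pink at (250,121), a larger grey plate that is empty at (190,147), and a smaller grey plate holding the meter at (228,193). The smaller grey one fits the description. The moulding's red-bordered window is at (319,278). I'll confirm in enlarged crops.

Run:
```python
import cv2
a=cv2.imread("pics/scene0.png"); b=cv2.imread("pics/side0.png")
cv2.imwrite("pics/c1.png",cv2.resize(a[110:240,150:300],None,fx=5,fy=4.5,interpolation=cv2.INTER_CUBIC)) if 0 else cv2.imwrite("pics/c1.png",cv2.resize(a[150:240,160:290],None,fx=6,fy=6,interpolation=cv2.INTER_CUBIC))
cv2.imwrite("pics/c2.png",cv2.resize(a[200:384,225:415],None,fx=3,fy=3,interpolation=cv2.INTER_CUBIC))
cv2.imwrite("pics/c3.png",cv2.resize(b[195:275,215:345],None,fx=6,fy=6,interpolation=cv2.INTER_CUBIC))
cv2.imwrite("pics/c4.png",cv2.resize(b[130:220,190:300],None,fx=6,fy=6,interpolation=cv2.INTER_CUBIC))
```

```text
(no output)
```

View pics/c1.png

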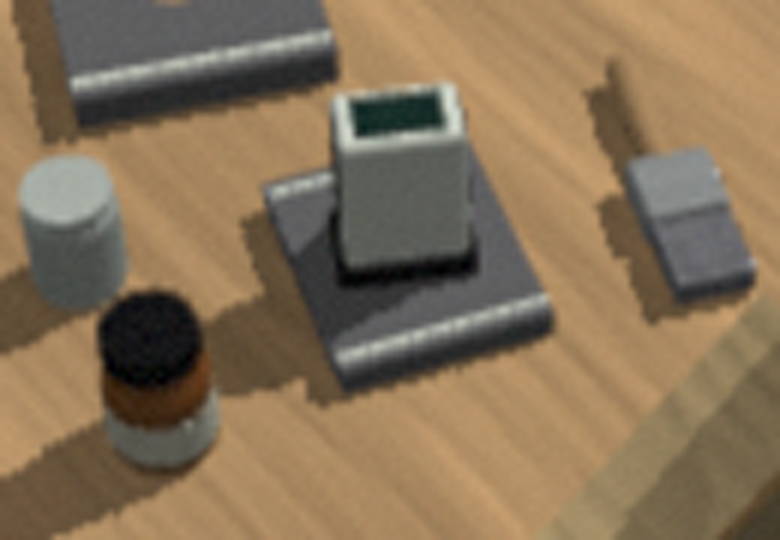

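View pics/c2.png

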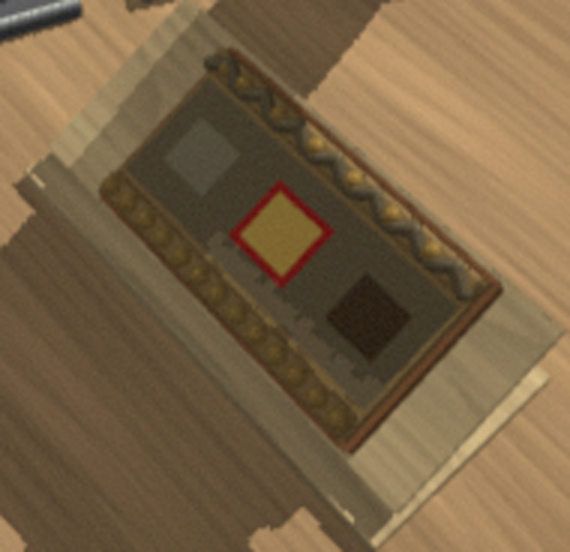

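View pics/c3.png

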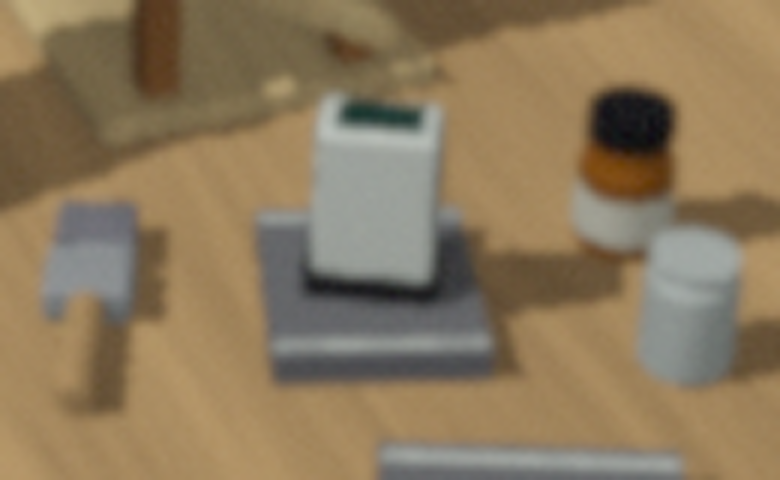

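View pics/c4.png

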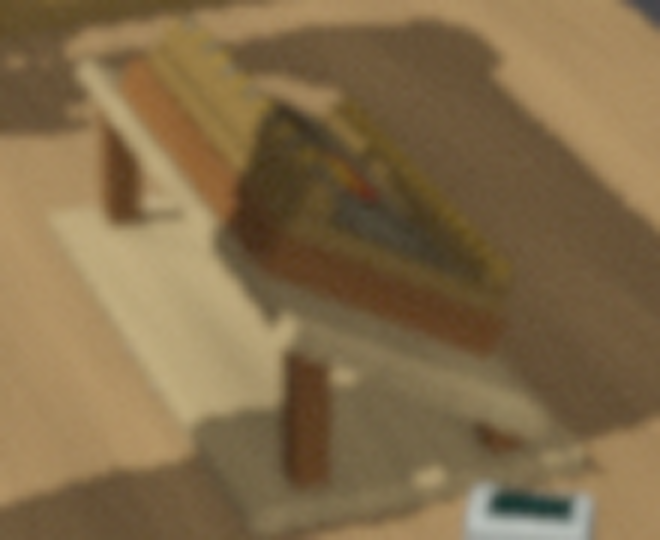

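```bash
cat > h.py <<'E'
import numpy as np, cv2
from scipy.spatial.transform import Rotation as R
from scipy.optimize import least_squares
CAM={"scene":dict(K=np.array([[432.36475085,0,253.36642419],[0,432.36475085,190.82524605],[0,0,1]]),t=np.array([0.96014392,0.44976948,0.90936973]),R=R.from_rotvec([-0.9115874,-2.5712041,0.95313464]).as_matrix()),
"side":dict(K=np.array([[464.23779071,0,255.65569328],[0,464.23779071,194.33732362],[0,0,1]]),t=np.array([0.04532397,-1.16269318,0.76502132]),R=R.from_rotvec([-2.05429026,0.37673848,-0.25145088]).as_matrix())}
def cam(info): return dict(K=np.array(info["camera_matrix"]),t=np.array(info["xyz"]),R=R.from_rotvec(info["orientation"]).as_matrix())
def proj(c,P):
    p=(np.atleast_2d(P)-c["t"])@c["R"]; q=p@c["K"].T; return q[:,:2]/q[:,2:]
def onz(c,uv,z):
    uv=np.atleast_2d(uv); d=np.c_[uv,np.ones(len(uv))]@np.linalg.inv(c["K"]).T@c["R"].T
    return c["t"]+d*((z-c["t"][2])/d[:,2])[:,None]
def tri(obs):
    A=np.zeros((3,3));b=np.zeros(3)
    for c,uv in obs:
        d=c["R"]@np.linalg.inv(c["K"])@np.array([uv[0],uv[1],1]); d/=np.linalg.norm(d); M=np.eye(3)-np.outer(d,d); A+=M;b+=M@c["t"]
    return np.linalg.solve(A,b)
def Rwin(yaw):  # window x up slope: horizontal heading yaw; z normal leaning to -x
    c,s=np.cos(np.pi/6),np.sin(np.pi/6)
    return R.from_euler('z',yaw).as_matrix()@np.array([[c,0,-s],[0,1,0],[s,0,c]])
E
python3 - <<'E'
from h import *
sc,sd=CAM["scene"],CAM["side"]
top=np.array([[332,95],[455,85],[467,130],[343,145]])/6+[160,150]
T=onz(sc,top,.104); print("top",T.round(4), T.mean(0))
for i in range(4): print(np.linalg.norm(T[i]-T[i-1]))
e=T[1]-T[0]; print(np.degrees(np.arctan2(e[1],e[0])))
top=np.array([[322,95],[440,100],[441,125],[318,122]])/6+[215,195]
T=onz(sd,top,.104); print("side",T.round(4), T.mean(0))
for i in range(4): print(np.linalg.norm(T[i]-T[i-1]))
# dock bottom-ish: top of plate corner pixels scene
dk=np.array([[266,190],[338,360],[550,300]])/6+[160,150]
D=onz(sc,dk,.016);print("dock",D.round(4),(D[0]+D[2])/2)
w=np.array([[281,182],[332,232],[281,288],[231,232]])/3+[225,200]
# upslope unit: corners; assume right->? fit with yaw guess
h=.027
def res(p,order):
    L=np.array([[h,h,0],[h,-h,0],[-h,-h,0],[-h,h,0]])[order]
    return (proj(sc,p[:3]+L@Rwin(p[3]).T)-w).ravel()
p0=onz(sc,w.mean(0)[None],.12)[0]
for y0 in np.radians([180,-90,90,0,135,-135]):
  for s in (1,-1):
    for k in range(4):
      o=[(k+s*i)%4 for i in range(4)]
      r=least_squares(res,[*p0,y0],args=(o,))
      if r.cost<2: print("win",r.x[:3].round(4),np.degrees(r.x[3]).round(1),r.cost,o)
E
```

```text
top [[ 0.5273 -0.2111  0.104 ]
 [ 0.482  -0.1828  0.104 ]
 [ 0.4945 -0.1583  0.104 ]
 [ 0.5412 -0.1842  0.104 ]] [ 0.51124982 -0.18408295  0.104     ]
0.03023566897294533
0.053442147055397245
0.02749092296564005
0.05333673358721561
148.05659345886298
side [[ 0.4938 -0.1622  0.104 ]
 [ 0.5432 -0.1844  0.104 ]
 [ 0.5343 -0.2043  0.104 ]
 [ 0.4829 -0.1834  0.104 ]] [ 0.51353688 -0.1835636   0.104     ]
0.023769962818663736
0.05413671886221235
0.021803290658529796
0.055581579728674946
dock [[ 0.5402 -0.2525  0.016 ]
 [ 0.5737 -0.1504  0.016 ]
 [ 0.4793 -0.1189  0.016 ]] [ 0.50976583 -0.18572304  0.016     ]
win [0.534  0.1793 0.07  ] 178.3 0.38375453279145433 [0, 1, 2, 3]
win [0.534  0.1793 0.07  ] -181.7 0.3837545327914047 [0, 1, 2, 3]
win [0.534  0.1793 0.07  ] 178.3 0.3837545327913955 [0, 1, 2, 3]
win [0.534  0.1793 0.07  ] -181.7 0.38375453279144106 [0, 1, 2, 3]
win [0.534  0.1793 0.07  ] 178.3 0.3837545327914131 [0, 1, 2, 3]
win [0.534  0.1793 0.07  ] -181.7 0.38375453279143373 [0, 1, 2, 3]
```

Run:
```python
from h import *
from bench import ctrl
s=ctrl.get_state(); Rt=R.from_rotvec(s["tool_rot"]).as_matrix(); c=cam(ctrl.camera_info("wrist"))
print(Rt.round(3)); print("cam in tool",(Rt.T@(c["t"]-s["position"])).round(4)); print((Rt.T@c["R"]).round(3))
print("window in tool", Rt.T@(np.array([.534,.179,.09])-s["position"]))
print("meter in tool", Rt.T@(np.array([.512,-.184,.078])-s["position"]))
```

```text
[[ 0.251  0.968 -0.   ]
 [ 0.968 -0.251 -0.001]
 [-0.001  0.    -1.   ]]
cam in tool [-0.0004 -0.072  -0.1426]
[[ 1.    -0.    -0.   ]
 [ 0.     0.965  0.264]
 [ 0.    -0.264  0.965]]
window in tool [-0.34206135  0.47191081  0.15124378]
meter in tool [-0.69894128  0.54174652  0.16376159]
```

```bash
python3 -m crank '{"dp":[[0,0,0],[0,0,0],[-1.36,4.06,-0.43],[-1.36,4.06,-0.43],[-1.36,4.06,-0.43],[-1.36,4.06,-0.43],[-1.36,4.06,-0.43],[-1.36,4.06,-0.43]],"delta_rot":[[0,0,0.135],[0,0,0.135],[0,0,0],[0,0,0],[0,0,0],[0,0,0],[0,0,0],[0,0,0]]}' 8.7 20
python3 -m crank '{"dp":[[-1.36,4.06,-0.43],[-1.36,4.06,-0.43],[-1.36,4.06,-0.43],[-1.36,4.06,-0.43],[-1.36,4.06,-0.43],[-1.36,4.06,-0.43],[-1.36,4.06,-0.43],[-1.36,4.06,-0.43]],"delta_rot":[[0,0,0],[0,0,0],[0,0,0],[0,0,0],[0,0,0],[0,0,0],[0,0,0],[0,0,0]]}'
```

```text
time: 0.95
position: [0.3342, 0.4351, 0.2674]
tool_rot: [-2.721, -1.571, 0.0]
ft_force: [1.2, 0.6, 0.2]
grip_width: 1.0
time: 1.75
position: [0.561, 0.1786, 0.3019]
tool_rot: [-2.72, -1.571, -0.0]
ft_force: [-0.3, 0.5, -0.3]
grip_width: 1.001
```

```bash
cat >> h.py <<'E'
def shot(name):
    from bench import ctrl; import pickle
    s=ctrl.get_state(); info=ctrl.camera_info("wrist"); im=ctrl.get_image("wrist")
    cv2.imwrite(f"pics/{name}.png",im); pickle.dump((s,info),open(f"pics/{name}.pkl","wb")); return s,cam(info),im
def load(name):
    import pickle; s,i=pickle.load(open(f"pics/{name}.pkl","rb")); return s,cam(i)
E
python3 - <<'E'
from h import *
s,c,im=shot("w1"); print(s["time"],s["position"])
E
```

```text
1.75 [0.56095513 0.17860383 0.30185733]
```

View pics/w1.png

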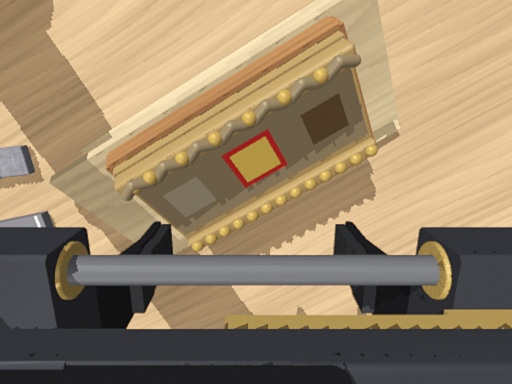

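The wrist view shows the moulding with the red-bordered window centred near (254,158). I'll take its corners by colour in both pictures and fit the pose.

```bash
cat >> h.py <<'E'
def redquad(im):
    hsv=cv2.cvtColor(im,cv2.COLOR_BGR2HSV); m=((hsv[...,0]<7)|(hsv[...,0]>173))&(hsv[...,1]>170)&(hsv[...,2]>70)
    n,l,st,_=cv2.connectedComponentsWithStats(m.astype(np.uint8)); i=1+np.argmax(st[1:,4])
    cs,_=cv2.findContours((l==i).astype(np.uint8),cv2.RETR_EXTERNAL,cv2.CHAIN_APPROX_NONE)
    h=cv2.convexHull(cs[0]); q=cv2.approxPolyN(h,4,ensure_convex=True).reshape(-1,2)
    return q.astype(float),st[i]
E
python3 - <<'E'
from h import *
for n in("w1","scene0"):
    im=cv2.imread(f"pics/{n}.png"); print(n,*redquad(im))
im=cv2.imread("pics/w1.png"); cv2.imwrite("pics/w1c.png",cv2.resize(im[110:210,200:310],None,fx=6,fy=6,interpolation=cv2.INTER_CUBIC))
im=cv2.imread("pics/scene0.png"); cv2.imwrite("pics/s0c.png",cv2.resize(im[250:310,290:350],None,fx=9,fy=9,interpolation=cv2.INTER_CUBIC))
E
```

```text
w1 [[287. 164.]
 [245. 188.]
 [221. 156.]
 [267. 129.]] [222 129  65  59 709]
scene0 [[336. 277.]
 [319. 296.]
 [301. 278.]
 [318. 260.]] [302 260  34  36 211]
```

View pics/w1c.png

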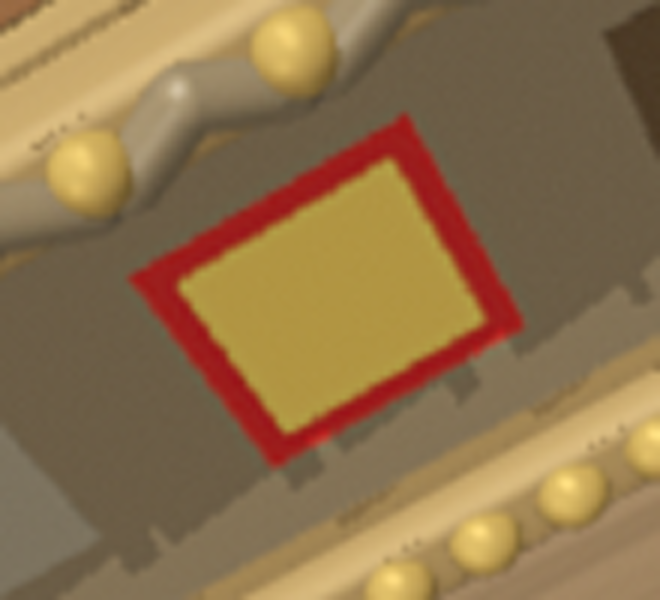

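View pics/s0c.png

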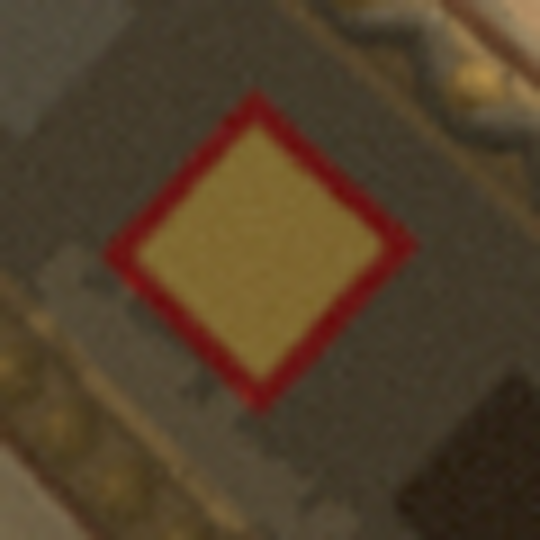

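Run:
```python
from h import *
sc=CAM["scene"]; s,wc=load("w1")
f=lambda a,k,o:(np.array(a)+.5)/k-.5+o
wo=f([[405,112],[523,326],[275,468],[130,277]],6,[200,110]); so=f([[256,88],[418,243],[260,417],[104,255]],9,[290,250])
# match: wrist image vs world; get each wrist corner approx world via plane z=.1
print(onz(wc,wo,.1).round(3)); print(onz(sc,so,.1).round(3))
# triangulate centers by diag intersection
def ctr(q):
    q=np.c_[q,np.ones(4)]; p=np.cross(np.cross(q[0],q[2]),np.cross(q[1],q[3])); return p[:2]/p[2]
print("tri centre",tri([(wc,ctr(wo)),(sc,ctr(so))]).round(4))
h=.027
L=np.array([[h,h,0],[h,-h,0],[-h,-h,0],[-h,h,0]])
import itertools
def fit(cs,tilt=False):
    best=None
    for ks in itertools.product(range(4),repeat=len(cs)):
        def res(p):
            Rm=Rwin(p[3])
            if tilt: Rm=R.from_euler('z',p[3]).as_matrix()@R.from_euler('y',-p[4]).as_matrix()@R.from_euler('x',p[5]).as_matrix()
            return np.concatenate([(proj(c,p[:3]+np.roll(L,k,0)@Rm.T)-q).ravel() for (c,q),k in zip(cs,ks)])
        r=least_squares(res,[.535,.18,.09,np.pi]+([.5236,0] if tilt else []))
        if best is None or r.cost<best[0]: best=(r.cost,r.x,ks)
    return best
print("both",fit([(wc,wo),(sc,so)])); 
so2=so[::-1];wo2=wo[::-1]
for nm,cs in dict(both=[(wc,wo),(sc,so)],w=[(wc,wo)],s=[(sc,so)]).items(): 
    print(nm,fit(cs)[:2]); print(nm,"tilt",fit(cs,True)[:2])
```

```text
[[0.529 0.213 0.1  ]
 [0.573 0.213 0.1  ]
 [0.573 0.162 0.1  ]
 [0.53  0.157 0.1  ]]
[[0.518 0.156 0.1  ]
 [0.518 0.21  0.1  ]
 [0.58  0.219 0.1  ]
 [0.578 0.166 0.1  ]]
tri centre [0.5514 0.1878 0.1039]
both (np.float64(2.5694100017132846), array([0.55156032, 0.187119  , 0.10335214, 3.14654208]), (3, 0))
both (np.float64(2.5694100017132846), array([0.55156032, 0.187119  , 0.10335214, 3.14654208]))
both tilt (np.float64(2.529528872838025), array([ 0.55156499,  0.18712421,  0.10331943,  1.57813861, -0.0099748 ,
        0.5215264 ]))
w (np.float64(0.24393561870345098), array([0.55206089, 0.18652294, 0.10132489, 3.14793189]))
w tilt (np.float64(0.06399003529526634), array([0.55237913, 0.1863688 , 0.0992456 , 3.14291562, 0.50427588,
       0.01644671]))
s (np.float64(0.11976531782064588), array([0.54814047, 0.1871445 , 0.09810041, 3.13863218]))
s tilt (np.float64(0.0058493452207442264), array([ 0.55292068,  0.19013766,  0.10745271,  3.1348838 , -2.56881728,
       -3.08129478]))
```

```bash
python3 -m crank '{"dp":[[-4.2,2.1,0.2],[-4.2,2.1,0.2],[-4.2,2.1,0.2],[-4.2,2.1,0.2],[-4.2,2.1,0.2],[-4.2,2.1,0.2],[-4.2,2.1,0.2],[-4.2,2.1,0.2]],"delta_rot":[[0,0,0],[0,0,0],[0,0,0],[0,0,0],[0,0,0],[0,0,0],[0,0,0],[0,0,0]]}'
python3 - <<'E'
from h import *
s,c,im=shot("w2"); print(s["time"],s["position"],s["joint_positions"])
E
```

```text
time: 2.6
position: [0.5371, -0.1964, 0.2856]
tool_rot: [-2.72, -1.571, -0.001]
ft_force: [0.6, -0.4, 0.4]
grip_width: 0.995
2.6 [ 0.537101   -0.19638967  0.28563453] [-0.3004257   0.15062273  0.68039112  1.60602726 -0.09634011  1.41870954
  1.43643673]
```

View pics/w2.png

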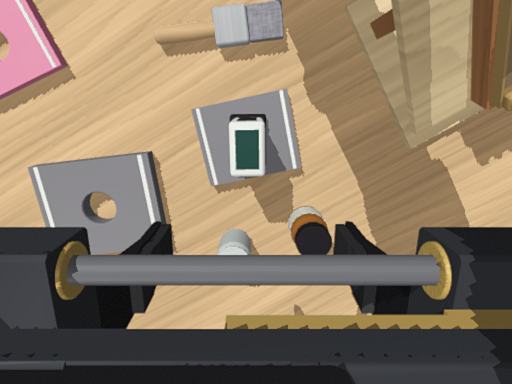

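The wrist view shows the meter at (248,147) on the smaller grey plate, the larger empty plate at (100,205), and the pink one at top left. The jar is at (312,232), the tin at (235,243) and the brush at (245,25).

Run:
```python
import cv2
im=cv2.imread("pics/w2.png"); cv2.imwrite("pics/w2c.png",cv2.resize(im[82:192,185:305],None,fx=6,fy=6,interpolation=cv2.INTER_CUBIC))
```

```text
(no output)
```

View pics/w2c.png

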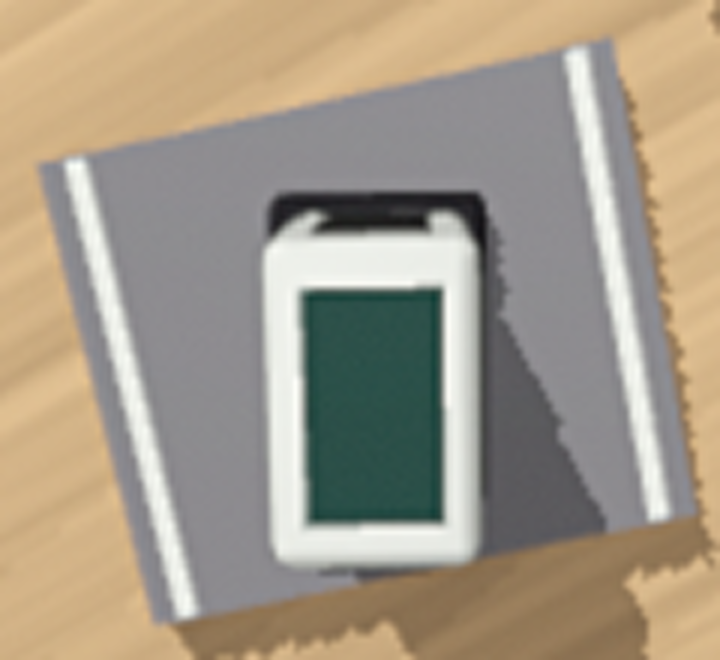

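Run:
```python
from h import *
s,c=load("w2")
f=lambda a,k,o:(np.array(a)+.5)/k-.5+o
T=onz(c,f([[265,233],[477,232],[482,567],[272,567]],6,[185,82]),.104); D=onz(c,f([[40,163],[612,38],[695,512],[155,622]],6,[185,82]),.016)
for n,P in(("meter",T),("dock",D)):
    print(n,P.round(4).tolist(),P.mean(0).round(4),[np.linalg.norm(P[i]-P[i-1]).round(4) for i in range(4)])
    e=P[3]-P[0]+P[2]-P[1]; print(np.degrees(np.arctan2(e[1],e[0]))); e=P[1]-P[0]+P[2]-P[3]; print(np.degrees(np.arctan2(e[1],e[0])))
Rt=R.from_rotvec(s["tool_rot"]).as_matrix(); print(Rt.round(3)); print("to meter_mid, tool axes",Rt.T@(np.r_[T.mean(0)[:2],.078]-s["position"]))
```

```text
meter [[0.4787, -0.1901, 0.104], [0.4957, -0.1602, 0.104], [0.5446, -0.1869, 0.104], [0.5268, -0.2177, 0.104]] [ 0.5115 -0.1887  0.104 ] [np.float64(0.0555), np.float64(0.0344), np.float64(0.0557), np.float64(0.0356)]
-29.245006670736363
60.12600319260982
dock [[0.4448, -0.2306, 0.016], [0.4818, -0.1178, 0.016], [0.5759, -0.1485, 0.016], [0.5387, -0.2615, 0.016]] [ 0.5103 -0.1896  0.016 ] [np.float64(0.0989), np.float64(0.1187), np.float64(0.099), np.float64(0.1189)]
-18.164419521496832
71.81890745599476
[[ 0.5    0.866  0.   ]
 [ 0.866 -0.5    0.001]
 [ 0.001  0.    -1.   ]]
to meter_mid, tool axes [-0.00631532 -0.02604718  0.20762977]
```

```bash
python3 -m crank '{"dp":[[-0.6,-2.6,0],[0,0,3.2],[0,0,3.2],[0,0,3.2],[0,0,3.2],[0,0,3.2],[0,0,3.2],[0,0,1.6]],"delta_rot":[[0,0,0],[0,0,0],[0,0,0],[0,0,0],[0,0,0],[0,0,0],[0,0,0],[0,0,0]]}'
python3 - <<'E'
from h import *
s,c,im=shot("w3"); print(s["time"],s["position"],s["ft_force"])
E
```

```text
time: 3.45
position: [0.5102, -0.1859, 0.0747]
tool_rot: [-2.718, -1.569, 0.005]
ft_force: [-0.4, -0.4, 0.4]
grip_width: 1.0
3.45 [ 0.51019243 -0.18592847  0.07471254] [-0.42928535 -0.3765628   0.37138801]
```

View pics/w3.png

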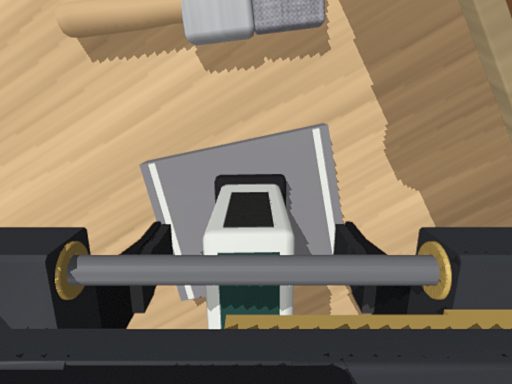

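The camera picture shows the meter squarely between the open jaws, so I'll apply a small correction and close.

```bash
python3 -m crank '{"dp":[[-0.2,0.2,-0.3],[0,0,0],[0,0,0],[0,0,0],[0,0,0],[0,0,0],[0,0,0],[0,0,0]],"delta_rot":[[0,0,0],[0,0,0],[0,0,0],[0,0,0],[0,0,0],[0,0,0],[0,0,0],[0,0,0]]}' 0 40
python3 - <<'E'
from h import *
from bench import ctrl
s=ctrl.get_state(); print(s["time"],s["position"],s["tool_rot"],s["ft_force"],s["torque"],s["grip_width"],s["joint_positions"])
E
```

```text
time: 4.3
position: [0.513, -0.1896, 0.0808]
tool_rot: [-2.721, -1.571, -0.001]
ft_force: [0.3, 0.1, 1.0]
grip_width: 0.41
4.3 [ 0.51302439 -0.18963469  0.08083022] [-2.72067419e+00 -1.57065783e+00 -8.27647580e-04] [0.31528066 0.13352787 1.01431321] [ 0.06016363 -0.0181791  -0.04497194] 0.4097014682353488 [-0.26642111  0.27947869  0.6527304   1.91062589 -0.19901941  1.01551108
  1.5203328 ]
```

```bash
python3 -m crank '{"dp":[[0,0,-1],[0,0,-3],[0,0,-4],[0,0,-4],[0,0,-4],[0,0,-3],[0,0,0],[0,0,0]],"delta_rot":[[0,0,0],[0,0,0],[0,0,0],[0,0,-0.1],[0,0,-0.1],[0,0,-0.1],[0,0,-0.11],[0,0,-0.11]]}'
python3 - <<'E'
from h import *
s,c,im=shot("w4"); print(s["time"],s["position"],s["tool_rot"],s["ft_force"],s["torque"],s["grip_width"],s["joint_positions"])
E
```

```text
time: 5.1
position: [0.5127, -0.1902, 0.2721]
tool_rot: [2.22, 2.221, 0.002]
ft_force: [0.1, 1.1, -5.2]
grip_width: 0.409
5.1 [ 0.51274771 -0.19023483  0.27206857] [2.22039864e+00 2.22098851e+00 1.62657195e-03] [ 0.06099249  1.07118372 -5.155     ] [0.02231535 0.05328151 0.06282912] 0.40861621808037674 [-0.29589064  0.0875615   0.64636376  1.68594441 -0.05412259  1.38455366
  1.92964781]
```

View pics/w4.png

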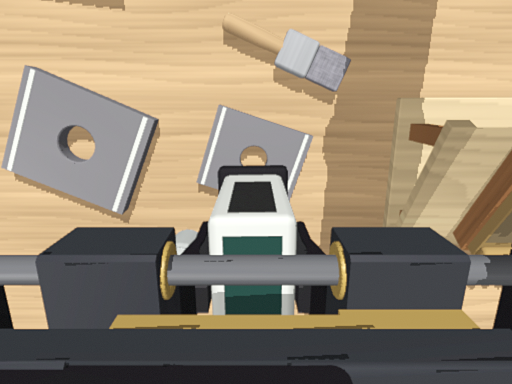

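The meter is held and clear of the dock, with the empty well at (253,157). Next I carry it across to the window.

```bash
python3 -m crank '{"dp":[[2,0.5,0],[3.5,0.8,0],[4.5,1.1,0],[4.5,1.1,0],[4.5,1.1,0],[4.5,1.1,0],[4.5,1.1,0],[4.5,1.1,0]],"delta_rot":[[0,0,0],[0,0,0],[0,0,0],[0,0,0],[0,0,0],[0,0,0],[0,0,0],[0,0,0]]}'
python3 -m crank '{"dp":[[3.5,0.8,0],[1.7,0.4,0],[0,0,0],[0,0,0],[0,0,0],[0,0,0],[0,0,0],[0,0,0]],"delta_rot":[[0,0,0],[0,0,0],[0.1309,0,0],[0.1309,0,0],[0.1309,0,0],[0.1309,0,0],[0,0,0],[0,0,0]]}'
python3 - <<'E'
from h import *
s,c,im=shot("w5"); print(s["time"],s["position"],s["ft_force"],s["torque"],s["grip_width"],s["joint_positions"])
Rt=R.from_rotvec(s["tool_rot"]).as_matrix(); print(Rt.round(4))
n=Rwin(np.pi)[:,2]; w=np.array([.5515,.187,.1034]); print(n, Rt.T@(w+n*.103-s["position"]))
E
```

```text
time: 5.95
position: [0.5928, 0.1362, 0.2704]
tool_rot: [-2.228, -2.214, 0.002]
ft_force: [0.5, -0.1, -3.2]
grip_width: 0.408
time: 6.75
position: [0.6058, 0.1857, 0.2687]
tool_rot: [-1.934, -1.92, 0.518]
ft_force: [-0.2, 0.3, -3.0]
grip_width: 0.411
6.75 [0.60584247 0.18565401 0.26866421] [-0.23069899  0.33738618 -3.01881662] [ 0.00224622 -0.97351955  0.01512251] 0.41127073683435855 [-0.46156218  0.68953525  0.36975384  0.99829701 -0.31707675  2.00743847
  1.3965563 ]
[[ 6.200e-03  8.659e-01 -5.002e-01]
 [ 1.000e+00 -6.700e-03  7.000e-04]
 [-2.800e-03 -5.002e-01 -8.659e-01]]
[ 5.00000000e-01 -6.12323400e-17  8.66025404e-01] [0.00154167 0.03557485 0.06728755]
```

View pics/w5.png

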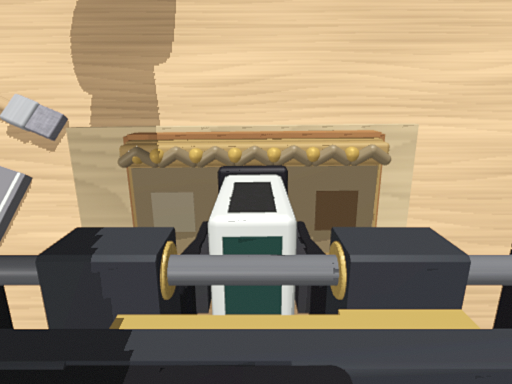

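```bash
python3 -m crank '{"dp":[[0.05,0.7,1.3],[0.05,0.8,1.4],[0.05,0.8,1.4],[0.05,0.8,1.4],[0,0.6,1.2],[0,0,0],[0,0,0],[0,0,0]],"delta_rot":[[0,0,0],[0,0,0],[0,0,0],[0,0,0],[0,0,0],[0,0,0],[0,0,0],[0,0,0]]}'
python3 - <<'E'
from h import *
from bench import ctrl
s,c,im=shot("w6"); print(s["time"],s["position"],s["ft_force"],s["torque"],s["grip_width"],s["joint_positions"])
cv2.imwrite("pics/side6.png",ctrl.get_image("side"));cv2.imwrite("pics/scene6.png",ctrl.get_image("scene"))
Rt=R.from_rotvec(s["tool_rot"]).as_matrix(); print(Rt.round(4))
n=Rwin(np.pi)[:,2]; w=np.array([.5515,.187,.1034]); print(n, Rt.T@(w+n*.103-s["position"]))
a=cv2.imread("pics/scene6.png")[190:330,230:400]; b=cv2.imread("pics/side6.png")[110:230,180:300]
cv2.imwrite("pics/m6.png",np.hstack([cv2.resize(a,(425,350)),cv2.resize(b,(350,350))]))
E
```

```text
time: 7.6
position: [0.6042, 0.1888, 0.195]
tool_rot: [-1.931, -1.924, 0.514]
ft_force: [-0.3, 0.3, -3.5]
grip_width: 0.411
7.6 [0.60424884 0.18875352 0.1949871 ] [-0.25953327  0.28934654 -3.50761036] [-0.01283165 -0.98401671  0.0049849 ] 0.410853446315002 [-0.47355769  0.71516971  0.36116308  1.10464304 -0.3170678   1.87721918
  1.41826346]
[[ 3.800e-03  8.667e-01 -4.989e-01]
 [ 1.000e+00 -3.200e-03  2.100e-03]
 [ 3.000e-04 -4.989e-01 -8.667e-01]]
[ 5.00000000e-01 -6.12323400e-17  8.66025404e-01] [-0.00175893  0.00011385  0.00268755]
```

View pics/w6.png

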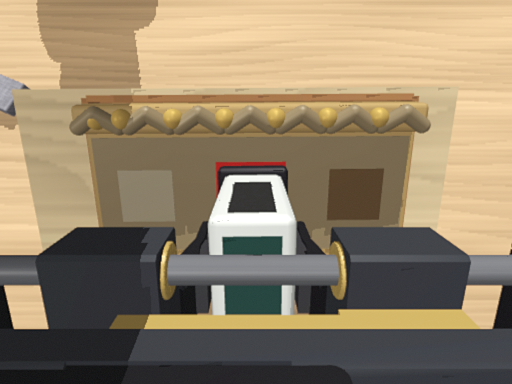

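View pics/m6.png

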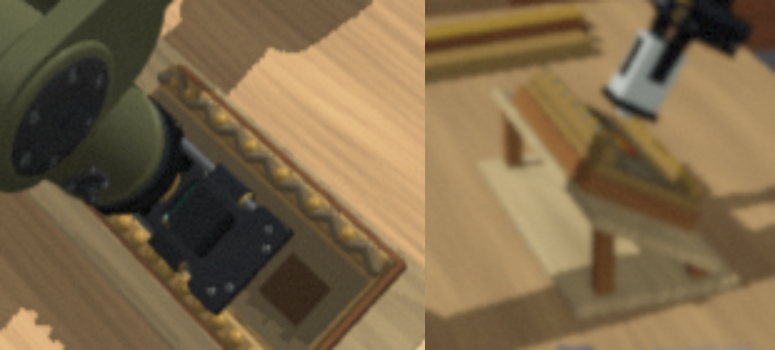

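Run:
```python
import cv2
im=cv2.imread("pics/w6.png"); cv2.imwrite("pics/w6c.png",cv2.resize(im[90:250,80:430],None,fx=2.2,fy=2.2,interpolation=cv2.INTER_CUBIC))
from h import *
s,c=load("w6")
W=Rwin(np.pi); w=np.array([.5515,.187,.1034])
for sh in (-.005,0,.005,.01,.015):
    o=w+W[:,2]*sh
    out=[]
    for uv in ([216,162],[286,162],[118,170],[175,170]):
        d=c["R"]@np.linalg.inv(c["K"])@np.array([*uv,1]); t=W[:,2]@(o-c["t"])/(W[:,2]@d); out.append((W.T@(c["t"]+t*d-w)*1e3).round(1)[:2])
    print(sh,out)
for x in (.027,):
  for y in(-.027,.027): print(proj(c,w+W@np.array([x,y,0])))
```

```text
-0.005 [array([25.8, 27.2]), array([ 25.6, -27.8]), array([ 19.7, 105. ]), array([19.5, 59.9])]
0 [array([26.7, 26.7]), array([ 26.5, -27.3]), array([ 20.7, 102.9]), array([20.5, 58.7])]
0.005 [array([27.6, 26.1]), array([ 27.4, -26.8]), array([ 21.8, 100.8]), array([21.6, 57.5])]
0.01 [array([28.5, 25.6]), array([ 28.4, -26.2]), array([22.8, 98.7]), array([22.6, 56.3])]
0.015 [array([29.5, 25. ]), array([ 29.3, -25.7]), array([23.8, 96.6]), array([23.7, 55.1])]
[[285.62271529 161.37518115]]
[[215.57729012 161.63532572]]
```

View pics/w6c.png

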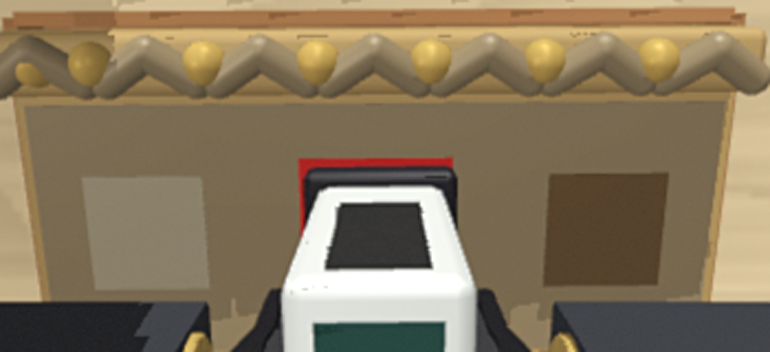

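```bash
cat > st.py <<'E'
from h import *
from bench import ctrl
s=ctrl.get_state(); W=Rwin(np.pi); w=np.array([.5515,.187,.1034])
Rt=R.from_rotvec(s["tool_rot"]).as_matrix()
F=s["ft_force"]-np.array([-.2,.3,-3.2])
print("t",round(s["time"],2),"TCP in win(mm)",(W.T@(s["position"]-w)*1e3).round(2),"F in win",(W.T@F).round(2),"M",s["torque"].round(2),"tilt err",(W.T@-Rt[:,2]).round(4),"grip",round(s["grip_width"],3))
E
python3 st.py
python3 -m crank '{"dp":[[-0.05,0,0.2],[-0.05,0,0.3],[-0.05,0,0.3],[0,0,0.3],[0,0,0.2],[0,0,0.1],[0,0,0],[0,0,0]],"delta_rot":[[0,0,0],[0,0,0],[0,0,0],[0,0,0],[0,0,0],[0,0,0],[0,0,0],[0,0,0]]}'; python3 st.py
```

```text
t 7.75 TCP in win(mm) [  0.13  -1.76 105.73] F in win [-0.85 -0.61 -0.35] M [-0.   -1.    0.03] tilt err [0.0015 0.0022 1.    ] grip 0.411
time: 8.55
position: [0.5969, 0.1873, 0.1822]
tool_rot: [-1.93, -1.923, 0.515]
ft_force: [0.1, 1.1, -3.8]
grip_width: 0.413
t 8.55 TCP in win(mm) [ 0.11 -0.33 90.95] F in win [-0.6  -0.85 -0.4 ] M [ 0.04 -0.97 -0.01] tilt err [3.0e-04 1.9e-03 1.0e+00] grip 0.413
```

```bash
python3 -m crank '{"dp":[[0,0.1,0.1],[0,0,0.1],[0,0,0.1],[0,0,0.1],[0,0,0.1],[0,0,0],[0,0,0],[0,0,0]],"delta_rot":[[0,0,0],[0,0,0],[0,0,0],[0,0,0],[0,0,0],[0,0,0],[0,0,0],[0,0,0]]}'; python3 st.py
```

```text
time: 9.35
position: [0.5952, 0.1874, 0.1774]
tool_rot: [-1.93, -1.923, 0.515]
ft_force: [-0.5, 0.9, -3.4]
grip_width: 0.408
t 9.35 TCP in win(mm) [-0.88 -0.36 85.9 ] F in win [ 0.19 -0.58 -0.35] M [ 0.02 -1.06  0.03] tilt err [2.e-04 2.e-03 1.e+00] grip 0.408
```

```bash
python3 -m crank '{"dp":[[0,0,0.1],[0,0,0.1],[0,0,0.1],[0,0,0.1],[0,0,0],[0,0,0],[0,0,0],[0,0,0]],"delta_rot":[[0,0,0],[0,0,0],[0,0,0],[0,0,0],[0,0,0],[0,0,0],[0,0,0],[0,0,0]]}'; python3 st.py
```

```text
time: 10.15
position: [0.5932, 0.1873, 0.1739]
tool_rot: [-1.93, -1.923, 0.515]
ft_force: [0.6, 0.4, -3.8]
grip_width: 0.408
t 10.15 TCP in win(mm) [-0.89 -0.33 81.9 ] F in win [-0.99 -0.05 -0.08] M [ 0.02 -0.99  0.03] tilt err [2.e-04 2.e-03 1.e+00] grip 0.408
```

```bash
python3 -m crank '{"dp":[[0,0,0.1],[0,0,0.1],[0,0,0.1],[0,0,0.1],[0,0,0],[0,0,0],[0,0,0],[0,0,0]],"delta_rot":[[0,0,0],[0,0,0],[0,0,0],[0,0,0],[0,0,0],[0,0,0],[0,0,0],[0,0,0]]}'; python3 st.py
```

```text
time: 10.95
position: [0.5912, 0.1873, 0.1704]
tool_rot: [-1.93, -1.923, 0.515]
ft_force: [-0.0, 0.7, -4.5]
grip_width: 0.411
t 10.95 TCP in win(mm) [-0.89 -0.34 77.9 ] F in win [-0.78 -0.39 -1.02] M [ 0.02 -1.02 -0.03] tilt err [2.e-04 2.e-03 1.e+00] grip 0.411
```

```bash
python3 -m crank '{"dp":[[0,0,0.1],[0,0,0.1],[0,0,0.1],[0,0,0.1],[0,0,0],[0,0,0],[0,0,0],[0,0,0]],"delta_rot":[[0,0,0],[0,0,0],[0,0,0],[0,0,0],[0,0,0],[0,0,0],[0,0,0],[0,0,0]]}'; python3 st.py
```

```text
time: 11.75
position: [0.5892, 0.1873, 0.1669]
tool_rot: [-1.93, -1.923, 0.515]
ft_force: [0.2, -0.2, -3.5]
grip_width: 0.414
t 11.75 TCP in win(mm) [-0.88 -0.31 73.84] F in win [-0.48  0.5  -0.02] M [ 0.05 -1.03 -0.03] tilt err [0.     0.0019 1.    ] grip 0.414
```

```bash
python3 -m crank '{"dp":[[0,0,0.1],[0,0,0.1],[0,0,0.1],[0,0,0],[0,0,0],[0,0,0],[0,0,0],[0,0,0]],"delta_rot":[[0,0,0],[0,0,0],[0,0,0],[0,0,0],[0,0,0],[0,0,0],[0,0,0],[0,0,0]]}'; python3 st.py
```

```text
time: 12.55
position: [0.5877, 0.1873, 0.1644]
tool_rot: [-1.93, -1.923, 0.515]
ft_force: [2.3, -0.1, -1.1]
grip_width: 0.411
t 12.55 TCP in win(mm) [-0.88 -0.35 70.92] F in win [-1.14  0.45  3.11] M [ 0.03 -0.85 -0.02] tilt err [2.e-04 2.e-03 1.e+00] grip 0.411
```

Contact felt at the expected height, with about 3 N along the normal. I'll press 2 mm more and hold.

```bash
python3 -m crank '{"dp":[[0,0,0.1],[0,0,0.1],[0,0,0],[0,0,0],[0,0,0],[0,0,0],[0,0,0],[0,0,0]],"delta_rot":[[0,0,0],[0,0,0],[0,0,0],[0,0,0],[0,0,0],[0,0,0],[0,0,0],[0,0,0]]}'; python3 st.py
python3 -m crank '{"dp":[[0,0,0],[0,0,0],[0,0,0],[0,0,0],[0,0,0],[0,0,0],[0,0,0],[0,0,0]],"delta_rot":[[0,0,0],[0,0,0],[0,0,0],[0,0,0],[0,0,0],[0,0,0],[0,0,0],[0,0,0]]}'; python3 st.py
python3 - <<'E'
from h import *
from bench import ctrl
s,c,im=shot("w7"); b=ctrl.get_image("side")
cv2.imwrite("pics/m7.png",np.hstack([cv2.resize(im[90:250,150:360],None,fx=2,fy=2,interpolation=cv2.INTER_CUBIC),cv2.resize(b[130:210,190:270],(320,320),interpolation=cv2.INTER_CUBIC)]))
E
```

```text
time: 13.35
position: [0.5867, 0.1874, 0.1626]
tool_rot: [-1.93, -1.923, 0.515]
ft_force: [2.2, 1.0, 1.3]
grip_width: 0.416
t 13.35 TCP in win(mm) [-0.88 -0.38 68.88] F in win [ 0.14 -0.67  5.06] M [ 0.08 -0.87 -0.03] tilt err [1.e-04 2.e-03 1.e+00] grip 0.416
time: 14.15
position: [0.5867, 0.1874, 0.1626]
tool_rot: [-1.93, -1.923, 0.515]
ft_force: [2.1, 0.4, 0.8]
grip_width: 0.411
t 14.15 TCP in win(mm) [-0.88 -0.38 68.85] F in win [-0.03 -0.07  4.6 ] M [ 0.07 -0.93 -0.04] tilt err [1.e-04 2.e-03 1.e+00] grip 0.411
```

View pics/m7.png

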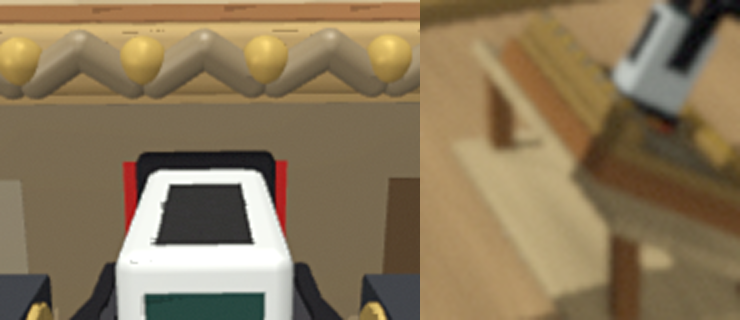

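Run:
```python
from h import *
s,c=load("w7"); W=Rwin(np.pi); w=np.array([.5515,.187,.1034])
for off in (-.003,0,.003):
    print(off,[proj(c,w+W@np.array([off+a,y,z])).round(1).tolist() for a,z in((.032,.0155),(.028,.0915)) for y in(.022,)])
im=cv2.imread("pics/w7.png"); cv2.imwrite("pics/w7c.png",cv2.resize(im[150:235,200:310],None,fx=6,fy=6,interpolation=cv2.INTER_CUBIC))
```

```text
-0.003 [[[216.7, 172.2]], [[196.9, 222.9]]]
0 [[[216.5, 167.4]], [[196.5, 215.7]]]
0.003 [[[216.4, 162.6]], [[196.1, 208.4]]]
```

View pics/w7c.png

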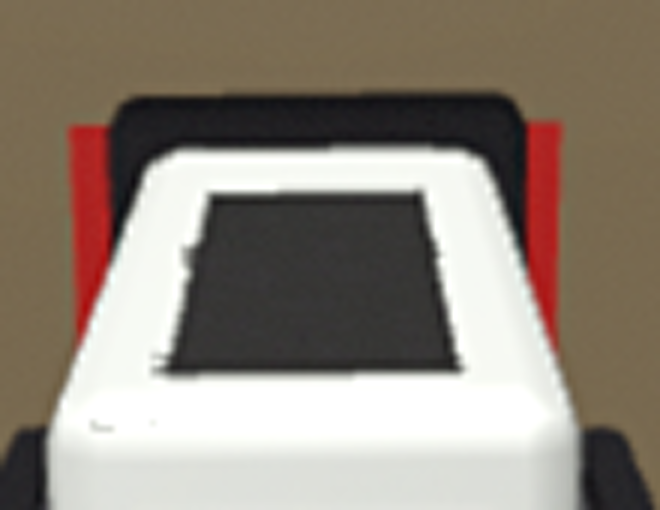

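Run:
```python
from h import *
for n in("w4","w5","w6","w7"):
    im=cv2.imread(f"pics/{n}.png"); g=cv2.cvtColor(im,cv2.COLOR_BGR2GRAY).astype(int)
    col=g[150:245,250:256].mean(1); print(n,[ (150+i, int(col[i+1]-col[i])) for i in range(94) if abs(col[i+1]-col[i])>12])
ims=[cv2.resize(cv2.imread(f"pics/{n}.png")[150:260,190:315],None,fx=3,fy=3,interpolation=cv2.INTER_CUBIC) for n in("w4","w7")]
cv2.imwrite("pics/cmp.png",np.hstack(ims))
```

```text
w4 [(154, 27), (155, 40), (164, -69), (165, -83), (173, 58), (174, 81), (175, 38), (180, -45), (181, -108), (182, -24), (210, 21), (211, 99), (212, 67), (235, -105), (236, -73)]
w5 [(152, -15), (153, -14), (159, 16), (164, -28), (165, -34), (167, 27), (168, 14), (170, -13), (171, -22), (172, -16), (173, 53), (174, 112), (175, 57), (180, -20), (181, -132), (182, -55), (211, 102), (212, 78), (213, 19), (235, -60), (236, -86), (237, -15)]
w6 [(161, -29), (165, -22), (167, 27), (168, 14), (170, -13), (171, -21), (172, -16), (173, 53), (174, 112), (175, 56), (180, -34), (181, -126), (182, -42), (211, 102), (212, 78), (213, 18), (235, -60), (236, -87), (237, -14)]
w7 [(164, -25), (165, -53), (173, 53), (174, 116), (175, 59), (180, -34), (181, -126), (182, -42), (211, 103), (212, 78), (213, 17), (235, -60), (236, -87), (237, -13)]
```

View pics/cmp.png

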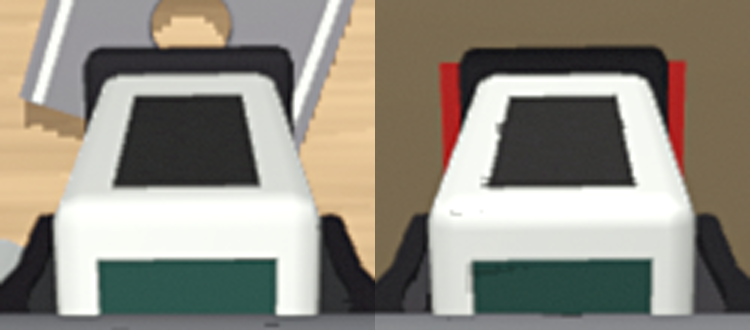

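Run:
```python
from h import *
s2,c2=load("w2"); f=lambda a,k,o:(np.array(a)+.5)/k-.5+o
G=onz(c2,f([[301,290],[441,290],[442,523],[307,523],[265,233],[477,232],[482,567],[272,567]],6,[185,82]),.104)
m=G[4:].mean(0); ax=np.radians(-29.5); ex=np.array([np.cos(ax),np.sin(ax),0]); gx=(G-m)@ex; print("along meter x mm",(gx*1e3).round(1))
g=gx[:2].mean()  # negative: camera side
for n in("w4","w7"):
    s,c=load(n); Rt=R.from_rotvec(s["tool_rot"]).as_matrix()
    for tilt in np.radians([-3,-1.5,0,1.5,3]):
        # meter frame: x along tool y, z = -tool z ; tilt about tool x through meter_mid; TCP 2.8 mm above mid; TCP ahead off
        out=[]
        for off in(.0,.0019):
            P=[]
            for a,z in((g,.026),(-.032,-.050)):
                v=R.from_rotvec([tilt,0,0]).apply([0,a,-z]); P.append(s["position"]+Rt@(v+[0,-off,.0028]))
            out.append(proj(c,np.array(P))[:,1].round(1).tolist())
        print(n,round(np.degrees(tilt),1),out)
```

```text
along meter x mm [-18.7 -18.5  20.3  20.1 -27.9 -27.7  27.9  27.6]
w4 -3.0 [[237.1, 173.0], [232.6, 170.0]]
w4 -1.5 [[239.1, 171.2], [234.7, 168.1]]
w4 0.0 [[241.2, 169.3], [236.8, 166.3]]
w4 1.5 [[243.3, 167.5], [238.9, 164.4]]
w4 3.0 [[245.5, 165.7], [241.0, 162.6]]
w7 -3.0 [[236.3, 172.6], [231.9, 169.6]]
w7 -1.5 [[238.4, 170.7], [233.9, 167.7]]
w7 0.0 [[240.4, 168.9], [236.0, 165.8]]
w7 1.5 [[242.5, 167.1], [238.1, 164.0]]
w7 3.0 [[244.7, 165.3], [240.2, 162.2]]
```

The pixel check fits zero tilt in the jaws and a nose about 1 mm from the window centre. I'll hold steady for over two more seconds.

```bash
python3 -m crank '{"dp":[[0,0,0],[0,0,0],[0,0,0],[0,0,0],[0,0,0],[0,0,0],[0,0,0],[0,0,0]],"delta_rot":[[0,0,0],[0,0,0],[0,0,0],[0,0,0],[0,0,0],[0,0,0],[0,0,0],[0,0,0]]}'; python3 st.py
python3 -m crank '{"dp":[[0,0,0],[0,0,0],[0,0,0],[0,0,0],[0,0,0],[0,0,0],[0,0,0],[0,0,0]],"delta_rot":[[0,0,0],[0,0,0],[0,0,0],[0,0,0],[0,0,0],[0,0,0],[0,0,0],[0,0,0]]}'; python3 st.py
python3 -m crank '{"dp":[[0,0,0],[0,0,0],[0,0,0],[0,0,0],[0,0,0],[0,0,0],[0,0,0],[0,0,0]],"delta_rot":[[0,0,0],[0,0,0],[0,0,0],[0,0,0],[0,0,0],[0,0,0],[0,0,0],[0,0,0]]}'; python3 st.py
```

```text
time: 15.05
position: [0.5867, 0.1874, 0.1626]
tool_rot: [-1.93, -1.923, 0.515]
ft_force: [1.2, 0.8, 0.3]
grip_width: 0.411
t 15.05 TCP in win(mm) [-0.88 -0.36 68.87] F in win [ 0.51 -0.52  3.71] M [ 0.08 -0.96 -0.07] tilt err [1.e-04 2.e-03 1.e+00] grip 0.411
time: 15.85
position: [0.5867, 0.1874, 0.1626]
tool_rot: [-1.93, -1.923, 0.515]
ft_force: [2.4, 0.9, 1.1]
grip_width: 0.411
t 15.85 TCP in win(mm) [-0.89 -0.4  68.86] F in win [-0.08 -0.58  5.05] M [ 0.13 -0.92 -0.03] tilt err [1.e-04 2.e-03 1.e+00] grip 0.411
time: 16.65
position: [0.5867, 0.1874, 0.1626]
tool_rot: [-1.93, -1.923, 0.515]
ft_force: [2.7, 0.5, 0.8]
grip_width: 0.412
t 16.65 TCP in win(mm) [-0.9  -0.38 68.84] F in win [-0.49 -0.25  4.88] M [ 0.12 -0.98 -0.08] tilt err [1.e-04 2.e-03 1.e+00] grip 0.412
```

```bash
python3 -m crank '{"dp":[[0,0,-0.5],[0,0,-1.5],[0,0,-2],[0,-0.95,-1.65],[0,-0.95,-1.65],[0,-0.95,-1.65],[0,-0.95,-1.65],[0,0,0]],"delta_rot":[[0,0,0],[0,0,0],[0,0,0],[0,0,0],[0,0,0],[0,0,0],[0,0,0],[0,0,0]]}'; python3 st.py
python3 -m crank '{"dp":[[0,0,0],[0,0,0],[0,0,0],[0,0,0],[-2,-0.5,0],[-3.5,-0.9,0],[-4.5,-1.1,0],[-4.5,-1.1,0]],"delta_rot":[[-0.1309,0,0],[-0.1309,0,0],[-0.1309,0,0],[-0.1309,0,0],[0,0,0],[0,0,0],[0,0,0],[0,0,0]]}'
```

```text
time: 17.45
position: [0.6073, 0.1871, 0.2754]
tool_rot: [-1.931, -1.925, 0.512]
ft_force: [-0.5, -0.7, -2.3]
grip_width: 0.407
t 17.45 TCP in win(mm) [ 3.7690e+01 -9.0000e-02  1.7683e+02] F in win [0.71 1.01 0.62] M [ 0.03 -1.08 -0.01] tilt err [0.0027 0.0023 1.    ] grip 0.407
time: 18.25
position: [0.5683, 0.0403, 0.2717]
tool_rot: [-2.223, -2.216, 0.007]
ft_force: [0.7, -0.6, -3.1]
grip_width: 0.412
```

```bash
python3 -m crank '{"dp":[[-4.5,-1.1,0],[-4.5,-1.1,0],[-4.5,-1.1,0],[-4.5,-1.1,0],[-3.4,-0.9,0],[-1.8,-0.5,0],[0,0,0],[0,0,0]],"delta_rot":[[0,0,0],[0,0,0],[0,0,0],[0,0,0],[0,0,0],[0,0,0],[0,0,0.13],[0,0,0.13]]}'
python3 -m crank '{"dp":[[0,0,0],[0,0,0],[0,0,0],[0,0,0],[0,0,0],[0,0,0],[0,0,0],[0,0,0]],"delta_rot":[[0,0,0.13],[0,0,0.13],[0,0,0],[0,0,0],[0,0,0],[0,0,0],[0,0,0],[0,0,0]]}'
python3 - <<'E'
from h import *
s,c,im=shot("w8"); print(s["time"],s["position"],s["ft_force"],s["grip_width"])
Rt=R.from_rotvec(s["tool_rot"]).as_matrix(); print(Rt.round(4)); print(Rt.T@(np.array([.5125,-.190,.0808])-s["position"]))
E
```

```text
time: 19.05
position: [0.5093, -0.191, 0.272]
tool_rot: [-2.5, -1.897, 0.005]
ft_force: [-0.2, 0.2, -4.0]
grip_width: 0.409
time: 19.85
position: [0.5113, -0.1894, 0.2734]
tool_rot: [-2.72, -1.571, -0.0]
ft_force: [-0.9, -0.1, -4.0]
grip_width: 0.411
19.85 [ 0.51129278 -0.18939477  0.27335846] [-0.89932832 -0.06053867 -4.02089749] 0.4110468379421389
[[ 4.998e-01  8.662e-01 -0.000e+00]
 [ 8.662e-01 -4.998e-01  1.000e-04]
 [ 1.000e-04 -1.000e-04 -1.000e+00]]
[6.13435554e-05 1.35883484e-03 1.92558395e-01]
```

View pics/w8.png

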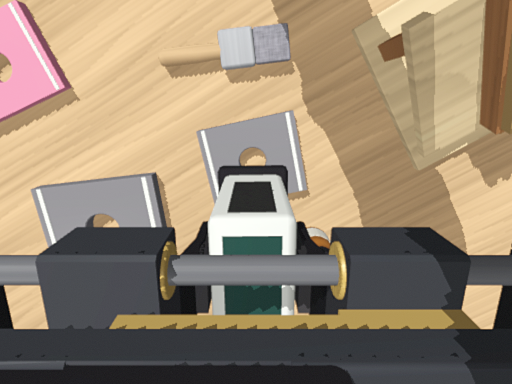

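```bash
python3 -m crank '{"dp":[[0,0.1,1.5],[0,0,3],[0,0,3.5],[0,0,3.5],[0,0,2.5],[0,0,1.2],[0,0,0.5],[0,0,0]],"delta_rot":[[0,0,0],[0,0,0],[0,0,0],[0,0,0],[0,0,0],[0,0,0],[0,0,0],[0,0,0]]}'
python3 -m crank '{"dp":[[0,0,0.4],[0,0,0.6],[0,0,0.6],[0,0,0.6],[0,0,0.4],[0,0,0.2],[0,0,0],[0,0,0]],"delta_rot":[[0,0,0],[0,0,0],[0,0,0],[0,0,0],[0,0,0],[0,0,0],[0,0,0],[0,0,0]]}'
python3 - <<'E'
from h import *
s,c,im=shot("w9"); print(s["time"],s["position"],s["ft_force"],s["torque"],s["grip_width"])
E
```

```text
time: 20.7
position: [0.5123, -0.19, 0.1163]
tool_rot: [2.721, 1.57, -0.0]
ft_force: [1.2, 0.2, -3.4]
grip_width: 0.412
time: 21.5
position: [0.5123, -0.19, 0.0885]
tool_rot: [2.721, 1.57, 0.0]
ft_force: [0.3, -0.2, -3.7]
grip_width: 0.411
21.5 [ 0.51234545 -0.18995892  0.08847203] [ 0.28184278 -0.2493259  -3.74082361] [-0.05747197 -0.00881187  0.03524606] 0.41056144545683076
```

View pics/w9.png

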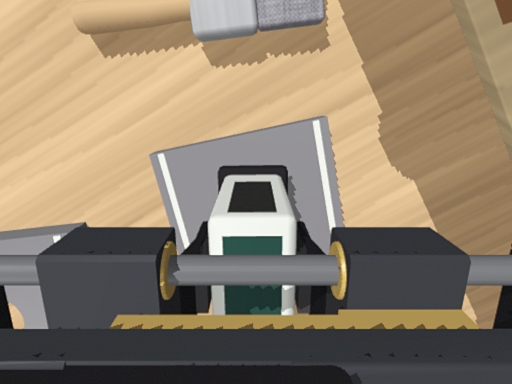

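```bash
python3 -m crank '{"dp":[[0,0,0.1],[0,0,0.1],[0,0,0.1],[0,0,0.1],[0,0,0],[0,0,0],[0,0,0],[0,0,0]],"delta_rot":[[0,0,0],[0,0,0],[0,0,0],[0,0,0],[0,0,0],[0,0,0],[0,0,0],[0,0,0]]}'
python3 -m crank '{"dp":[[0,0,0.1],[0,0,0.1],[0,0,0.1],[0,0,0.05],[0,0,0],[0,0,0],[0,0,0],[0,0,0]],"delta_rot":[[0,0,0],[0,0,0],[0,0,0],[0,0,0],[0,0,0],[0,0,0],[0,0,0],[0,0,0]]}'
```

```text
time: 22.35
position: [0.5123, -0.1899, 0.0844]
tool_rot: [2.721, 1.571, 0.0]
ft_force: [0.7, 0.6, -3.6]
grip_width: 0.411
time: 23.15
position: [0.5122, -0.1899, 0.0808]
tool_rot: [-2.721, -1.571, -0.0]
ft_force: [-1.1, 0.6, -3.5]
grip_width: 0.414
```

```bash
python3 -m crank '{"dp":[[0,0,0.03],[0,0,0.03],[0,0,0.02],[0,0,0],[0,0,0],[0,0,0],[0,0,0],[0,0,0]],"delta_rot":[[0,0,0],[0,0,0],[0,0,0],[0,0,0],[0,0,0],[0,0,0],[0,0,0],[0,0,0]]}'
```

```text
time: 23.95
position: [0.5122, -0.1899, 0.0808]
tool_rot: [-2.721, -1.57, -0.001]
ft_force: [-2.9, 1.4, 5.0]
grip_width: 0.413
```

The foot is on the plate at the same height as when I gripped it, so I open.

```bash
python3 -m crank '{"dp":[[0,0,0],[0,0,0],[0,0,0],[0,0,0],[0,0,0],[0,0,0],[0,0,0],[0,0,0]],"delta_rot":[[0,0,0],[0,0,0],[0,0,0],[0,0,0],[0,0,0],[0,0,0],[0,0,0],[0,0,0]]}' 8.0
python3 -m crank '{"dp":[[0,0,-1],[0,0,-2.5],[0,0,-3],[0,0,-3],[0,0,-3],[0,0,-3],[0,0,-3],[0,0,-1.5]],"delta_rot":[[0,0,0],[0,0,0],[0,0,0],[0,0,0],[0,0,0],[0,0,0],[0,0,0],[0,0,0]]}'
python3 -m crank '{"dp":[[0,1.5,0],[0,1.5,0],[0,0,0],[0,0,0],[0,0,0],[0,0,0],[0,0,0],[0,0,0]],"delta_rot":[[0,0,0],[0,0,0],[0,0,0],[0,0,0],[0,0,0],[0,0,0],[0,0,0],[0,0,0]]}'
python3 - <<'E'
from h import *
from bench import ctrl
s,c,im=shot("w10"); print(s["time"],s["position"],s["ft_force"],s["grip_width"])
b=ctrl.get_image("side"); a=ctrl.get_image("scene")
cv2.imwrite("pics/side10.png",b);cv2.imwrite("pics/scene10.png",a)
x=cv2.resize(im[82:212,185:335],(450,390),interpolation=cv2.INTER_CUBIC); y=cv2.resize(b[195:275,215:345],(350,215),interpolation=cv2.INTER_CUBIC); z=cv2.resize(b[130:195,200:306],(350,175),interpolation=cv2.INTER_CUBIC)
cv2.imwrite("pics/m10.png",np.hstack([x,np.vstack([y,z])]))
E
```

```text
time: 24.75
position: [0.5122, -0.1899, 0.08]
tool_rot: [-2.721, -1.571, -0.0]
ft_force: [-0.1, -0.6, 0.6]
grip_width: 0.91
time: 25.55
position: [0.5131, -0.1905, 0.2835]
tool_rot: [2.719, 1.569, 0.006]
ft_force: [0.3, 0.7, 0.8]
grip_width: 0.921
time: 26.35
position: [0.538, -0.2047, 0.2801]
tool_rot: [-2.721, -1.571, -0.001]
ft_force: [-0.8, -0.3, -0.0]
grip_width: 0.917
26.35 [ 0.53800669 -0.20472715  0.28014081] [-0.84662752 -0.3389396  -0.01715763] 0.9168746507400098
```

View pics/m10.png

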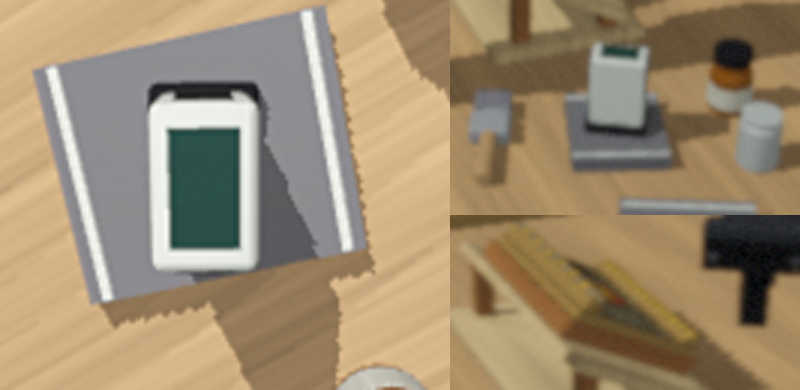

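View pics/scene10.png

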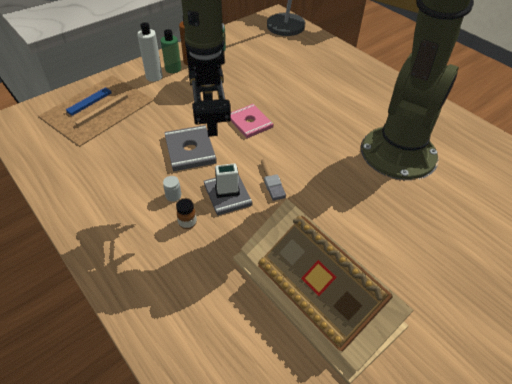

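The meter stands upright in the dock at (228,183), matching the first picture. The jar at (186,213), the tin at (172,188), the brush at (272,185) and the easel are unmoved, and the arm is clear.

Run:
```python
from h import *
a=cv2.imread("pics/scene0.png").astype(int);b=cv2.imread("pics/scene10.png").astype(int)
d=abs(a-b).max(2)[160:384,150:420]>45; print("changed px near dock/easel:",d.sum())
from bench import ctrl
print(ctrl.close_job())
```

```text
changed px near dock/easel: 12353
the job is handed in; nothing more can be done
None
```

The meter reading was taken and the meter is back upright in its dock. The job was handed in at about 26.5 s, with the gripper open and clear.

- **Reading:** I felt contact where the pictures put the surface. The nose was square to it, with tool tilt error about 0.1°. It sat about 1 mm from the window centre, roughly 9 mm inside the red border. It was pressed in about 4 of its 8 mm at about 4–5 N (readings 3.7–5.1 N), and held still for over 3 s.
- **Docking:** The meter went down without the nose catching, and the foot met the plate at the height where I had gripped it. The last pictures show it upright in the dock, and by eye the jar, tin, brush and easel are in the same places.
- **Check that disagreed:** A crude before/after picture difference around the dock and easel flagged 12,353 changed pixels. I take this to be the arm's shadow, which had moved, but I did not check it further. The call that ran it also handed the job in.

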